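Demagnetise the hardness blocks

ROBOT

A 6-joint arm with a two-finger parallel gripper is mounted at the origin on a cart in front of the work surface, level with it; the furniture and walls round the work are solid. World frame = base frame: x ahead of the robot, y to its left, z up, the work surface at z = 0. Lengths are in m, angles in rad, forces in N, time in s.
With the tool pointing down it reaches from about 0.35 to 0.875 m from the base axis. Payload 4.2 kg.
Tool frame: the origin (TCP) lies midway between the tips of the shut fingers; the grasp point (between the pads) lies bot.grasp_offset behind it (bot.grasp_offset is the distance from the TCP to the grasp point, in m); z points along the fingers, y is the line along which they close (so a half turn about z gives the same grasp; the last joint's range is limited). The gripper opens to 87 mm and grips with 3 to 60 N. Pads are 19 mm wide; open, the fingers measure 117 mm over their backs; the gripper's body (75 mm by 190 mm) begins 51 mm behind the grasp point.
Start: joints at [1.416, 0.385, 0.008, 0, -1.194, -0.259], TCP at [0.251, 0.572, 0.223] pointing down, gripper open.
Joint ranges: [-3.14, 3.14], [-1.21, 2.06], [-1.07, 1.41], [-3.16, 2.05], [-2.99, -0.16], [-3.1, 3.1]. Speed limits (rad/s): [2.79, 2.79, 3.14, 3.14, 3.14, 3.14].

INTERFACE

Orientations are given as a rotation vector (axis times angle).
In Python, from cell import bot, imaging, sign_off gives the robot as it stands.
- The arm moves only by the tool send_rows, never from a script. Its argument "steps" is a list that holds one entry, the list of rows, each a list of 5 numbers: the gripper command: -1 is fully open, 1 is shut, values between are in proportion, then the shift along the tool's x, y, z as a fraction of full scale, then the turn about the tool's z as a fraction of full scale. A call has 1 to 12 rows; each row is the pose to reach, as a shift and turn from the pose commanded when the call began, along the tool's axes at that moment, turning the shorter way round; what a row does not reach only later rows make up. Full scale, the value 1, is 50 cm for a shift and pi rad for a turn. A row lasts 1/12 s, in which the tool goes at most 41.7 mm and 7.16 degrees, less where a joint would pass 70% of its speed; a pose out of reach is approached as far as the arm can. A call with a number of a shift or a turn outside -1 to 1 is refused whole. A call with a gripper value outside its range is refused whole. The fingers move at their own pace and stop on an object; "grip_force" is the grip in N (left out, the last holds). Time passes only in rows, so rows that repeat a pose let the fingers close. It gives the time, the measured TCP pose, the force, the opening and the grip force at its end, in the units of the state.
- bot.get_obs(): the state, without advancing time (a new reading comes with each control period).
- imaging.capture(name): name is "scene" or "side" or "wrist"; returns the picture (400x640x3 uint8, blue, green, red); there is no depth.
- imaging.camera_model(name): a dict with "camera_matrix" (3x3 intrinsics, pixels), "extrinsics" (4x4, takes a point from camera to world coordinates); the wrist camera has in their place "hand_eye" (4x4, takes a point from camera to tool coordinates, whose origin is the TCP and whose axes are the flange's). Camera axes: x right, y down, z forward; pixel columns grow to the right and rows downward; lengths in m; the calibration is good to about 2 mm. A picture is of the moment at which its call begins: read the wrist's pose just before it. camera_model takes no time and is no camera call.
- sign_off(): hands the job in; it is judged then, once.
The state is a dict: "time_s": time; "qpos": joint angles; "joint_velocities": joint speeds; "tau": joint torques, N m; "position": TCP position; "ee_rot": TCP orientation; "ft_force": force on the tool from outside, world axes, zero at the start; "ft_torque": the same for the moment, N m; "grip_width": finger opening in m; "gripper_force": force on a finger pad.
Only numpy, scipy, OpenCV 4.12 (cv2) and the standard library are available. Lean on these libraries where they do the work, as an engineer would, in place of code of your own. Each camera call takes 0.05 s, during which the arm holds its last target. There are 200 camera calls.

TASK

Demagnetise all the steel hardness blocks: slide each one lengthwise, flat on the bed, into a bay of its own under the low lip of the demagnetiser until it stops against the back. When all of them are home together and let go, press the start button fully down and release it, then draw every block out again and lay it flat on the cork mat, none on top of another; leave the other things on the bench where they are.

Things in the scene. Friction and masses are not known exactly. Their poses are not given: they have to be found in the camera images.
- demag: bench demagnetiser, fixed; 200 mm deep (its x), 320 wide (its y), 42 high. Origin on the bench, 110 mm behind its front edge, mid-width; x points away from the robot, into the gap. Flat aluminium bed, top at z = 8 mm, x = -110 to 90 mm; grey housing on it from x = 0 to 90. A steel lip overhangs the bed from x = -30 mm to 0, full width, underside z = 27, top z = 42; ribs divide the gap under it into four bays open to the front
- demag_stop (a point): the middle of the back of the gap (demagnetiser x = 0, y = 0, z = 8 mm), the plane blocks stop against; axes as the demagnetiser's. The four bays are 56 mm wide, 19 mm high, 30 mm deep, centred at y = -120, -40, 40 and 120 mm, any block in any bay. A block fully home has its middle at x = -30 mm and half its length out in front of the lip
- start_top (a point): the centre of the top of the round grey spring push button (28 mm across) on top of the demagnetiser's housing, at its x = 52 mm, y = 0; pressed straight down
- start (a joint): travel of the start button in m: 0 released, 0.006 fully down; springs back, fully down takes 5 N
- mat: thin cork mat, fixed on the bench, 160 mm (its x) by 200 mm (its y), 4 mm thick; origin in the middle of its underside, z up. Four blocks fit 2 by 2: 74 mm apart along x, 90 mm along y, their length along the mat's x
- block0_mid (a point): the middle of a ground steel hardness block, 45 mm (its x) by 60 mm (its y, the length) by 15 mm (its z), about 0.32 kg; the point lies half-way up. Grip it across the 45 mm. Three or four such blocks are present (None: absent or held)
- block1_mid (a point): the middle of a ground steel hardness block, 45 mm (its x) by 60 mm (its y, the length) by 15 mm (its z), about 0.32 kg; the point lies half-way up. Grip it across the 45 mm. Three or four such blocks are present (None: absent or held)
- block2_mid (a point): the middle of a ground steel hardness block, 45 mm (its x) by 60 mm (its y, the length) by 15 mm (its z), about 0.32 kg; the point lies half-way up. Grip it across the 45 mm. Three or four such blocks are present (None: absent or held)
- block3_mid (a point): the middle of a ground steel hardness block, 45 mm (its x) by 60 mm (its y, the length) by 15 mm (its z), about 0.32 kg; the point lies half-way up. Grip it across the 45 mm. Three or four such blocks are present (None: absent or held)
- weight_mid (a point): the middle of a bystander, a small steel check weight with a knob, 25 mm across, 32 mm high, standing on the bench; leave it
- tape_mid (a point): the middle of a bystander, a roll of tape 67 mm across, 18 mm high, lying on the bench; leave it
- marker_mid (a point): the middle of a bystander, a black marker pen 132 mm long (its y), 18 mm thick, lying on the bench; leave it
- disc_mid (a point): the middle of a bystander, a round steel disc 38 mm across, 14 mm high, lying on the bench; leave it
There are look-alikes about, which are no part of the job. Leave any orange or turquoise look-alike of the part that bears block0_mid alone.

How it is judged:
On the way, in this order (a step that is already met when the one before it is completed fails the run):
1. every block present lies on the bed, home against the back of the gap under the lip, and is let go (x of block0_mid in the frame of demag between -0.036 and -0.024 m and y of block0_mid in the frame of demag between -0.15 and 0.15 m and z of block0_mid in the frame of demag between 0.012 and 0.02 m and angle between the y axis of each of block0_mid, block1_mid, block2_mid, block3_mid and the x axis of demag, either way round below 0.15 rad and x of block1_mid in the frame of demag between -0.036 and -0.024 m and y of block1_mid in the frame of demag between -0.15 and 0.15 m and z of block1_mid in the frame of demag between 0.012 and 0.02 m and x of block2_mid in the frame of demag between -0.036 and -0.024 m and y of block2_mid in the frame of demag between -0.15 and 0.15 m and z of block2_mid in the frame of demag between 0.012 and 0.02 m and x of block3_mid in the frame of demag between -0.036 and -0.024 m and y of block3_mid in the frame of demag between -0.15 and 0.15 m and z of block3_mid in the frame of demag between 0.012 and 0.02 m and contact force between the fingers and block0 below 0.3 N and contact force between the fingers and block1 below 0.3 N and contact force between the fingers and block2 below 0.3 N and contact force between the fingers and block3 below 0.3 N), for 0.2 s.
2. the start button is fully down with every block home (x of block0_mid in the frame of demag between -0.036 and -0.024 m and y of block0_mid in the frame of demag between -0.15 and 0.15 m and z of block0_mid in the frame of demag between 0.012 and 0.02 m and angle between the y axis of each of block0_mid, block1_mid, block2_mid, block3_mid and the x axis of demag, either way round below 0.15 rad and x of block1_mid in the frame of demag between -0.036 and -0.024 m and y of block1_mid in the frame of demag between -0.15 and 0.15 m and z of block1_mid in the frame of demag between 0.012 and 0.02 m and x of block2_mid in the frame of demag between -0.036 and -0.024 m and y of block2_mid in the frame of demag between -0.15 and 0.15 m and z of block2_mid in the frame of demag between 0.012 and 0.02 m and x of block3_mid in the frame of demag between -0.036 and -0.024 m and y of block3_mid in the frame of demag between -0.15 and 0.15 m and z of block3_mid in the frame of demag between 0.012 and 0.02 m and value of joint start above 0.005 m), for 0.05 s.
3. the button is released again (value of joint start below 0.0015 m), for 0.1 s.
At the end, for the whole second after the job is handed in: every block present lies flat on the mat itself (not on another block), its middle on the mat and at least 13 mm inside its edges, at rest and let go; the button is up (under 1.5 mm) (x of block0_mid in the frame of mat between -0.067 and 0.067 m and y of block0_mid in the frame of mat between -0.087 and 0.087 m and z of block0_mid in the frame of mat between 0.008 and 0.0155 m and linear speed of each of block0, block1, block2, block3 below 0.02 m/s and x of block1_mid in the frame of mat between -0.067 and 0.067 m and y of block1_mid in the frame of mat between -0.087 and 0.087 m and z of block1_mid in the frame of mat between 0.008 and 0.0155 m and x of block2_mid in the frame of mat between -0.067 and 0.067 m and y of block2_mid in the frame of mat between -0.087 and 0.087 m and z of block2_mid in the frame of mat between 0.008 and 0.0155 m and x of block3_mid in the frame of mat between -0.067 and 0.067 m and y of block3_mid in the frame of mat between -0.087 and 0.087 m and z of block3_mid in the frame of mat between 0.008 and 0.0155 m and value of joint start below 0.0015 m); the robot touches nothing.
It fails at once if the check weight is shifted more than 40 mm (distance of weight_mid from where it was at the start of the episode above 0.04 m).
It fails at once if the tape roll is shifted more than 40 mm (distance of tape_mid from where it was at the start of the episode above 0.04 m).
It fails at once if the marker pen is shifted more than 40 mm (distance of marker_mid from where it was at the start of the episode above 0.04 m).
It fails at once if the disc is shifted more than 40 mm (distance of disc_mid from where it was at the start of the episode above 0.04 m).
Of block0, block1, block2, block3 only 3 to 4 are there at a start; the rules pass over those that are not, and their reading is None.
At some moment in a run one of block0, block1, block2, block3 may be knocked a few centimetres aside while the robot is not near it.
Once in a run the grip may slacken for a moment while it holds something.
It also fails if it takes over 210 s, if anything falls off the work surface, if the arm or the gripper's body presses on something with over 40 N, if the wrist force passes 120 N, or if a joint passes its speed limit or range.

## Working session

There is one attempt and no reset: what is moved stays moved. The work goes in short steps, Python scripts to look and compute and a tool call to move; the robot and the scene stay as the last step left them, time stands still between calls to the robot, and variables do not carry over. Pictures are saved under pics/ and viewed, at most 17 in all, crops included, and the job is handed in when it is done.

Besides the shell and the picture viewer there is one more tool, called after "Emit:" in YAML: its name, and indented under it one key for each argument. send_rows: Moves the arm, as the interface text tells. Its arguments: {"type":"object","properties":{"steps":{"type":"array","items":{"type":"array","items":{"type":"array","items":{"type":"number","minimum":-1,"maximum":1}}}},"grip_force":{"type":"number"}},"required":["steps"]}

```bash
mkdir -p pics; ls
python3 - <<'E'
from cell import bot, imaging
import cv2,numpy as np
o=bot.get_obs();print(o,bot.grasp_offset)
a=imaging.capture("scene");b=imaging.capture("side")
cv2.imwrite("pics/scene0.png",a);cv2.imwrite("pics/side0.png",b)
for n in("scene","side","wrist"):print(n,imaging.camera_model(n))
E
```

```text
pics
{'time_s': 0.0, 'qpos': array([ 1.41559721e+00,  3.85550934e-01,  6.59741583e-03, -4.81031464e-04,
       -1.19397347e+00, -2.58582490e-01]), 'joint_velocities': array([ 0.00081745, -0.00135333, -0.00063733, -0.00064738, -0.00208963,
        0.00074069]), 'tau': array([-8.06036496e-04, -3.90667248e+01,  1.87400669e+01,  4.21980143e+00,
        1.09922592e-02, -1.93277233e-04]), 'position': array([0.25105181, 0.57169922, 0.22145453]), 'ee_rot': array([ 3.07243375e+00, -6.45170511e-01, -5.28065848e-04]), 'ft_force': array([-0.0703677 , -0.62587413,  0.54422083]), 'ft_torque': array([ 0.00485142, -0.0016619 , -0.01377779]), 'gripper_force': 0.0, 'grip_width': 0.08683117929224196} 0.0187
scene {'camera_matrix': array([[424.88355267,   0.        , 322.57779687],
       [  0.        , 424.88355267, 206.03955464],
       [  0.        ,   0.        ,   1.        ]]), 'extrinsics': array([[-0.73699758,  0.49976769, -0.45504596,  1.22508324],
       [ 0.67588433,  0.54108783, -0.50040417,  0.73847031],
       [-0.00386601, -0.67635509, -0.73656557,  1.14607967],
       [ 0.        ,  0.  
[... 307 characters left out ...]
86,  0.67759008, -0.71940535,  0.96975614],
       [-0.01155549, -0.72667186, -0.68688753,  1.02552831],
       [ 0.        ,  0.        ,  0.        ,  1.        ]])}
wrist {'camera_matrix': array([[314.95467092,   0.        , 324.04888942],
       [  0.        , 314.95467092, 198.8657223 ],
       [  0.        ,   0.        ,   1.        ]]), 'hand_eye': array([[ 9.25607585e-04, -9.65542991e-01, -2.60241955e-01,
         7.19552850e-02],
       [ 9.99999514e-01,  8.05649389e-04,  5.67617986e-04,
        -1.05982060e-04],
       [-3.38395796e-04, -2.60242355e-01,  9.65543268e-01,
        -1.61601471e-01],
       [ 0.00000000e+00,  0.00000000e+00,  0.00000000e+00,
         1.00000000e+00]])}
```

View pics/scene0.png

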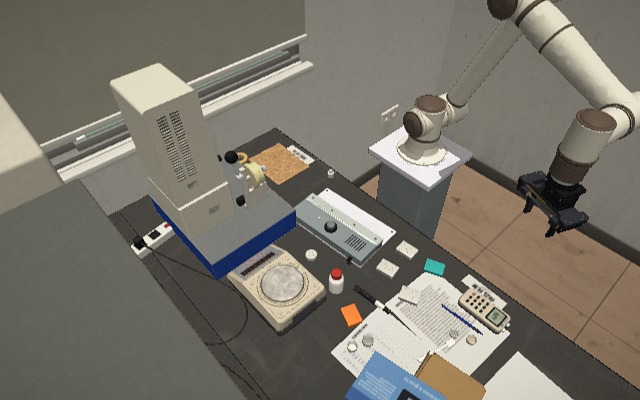

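View pics/side0.png

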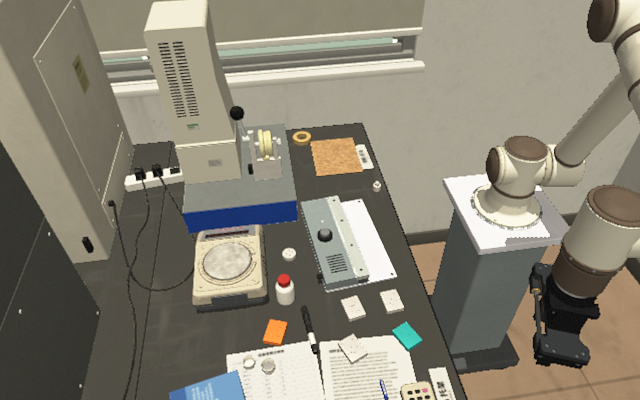

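The side view shows three light blocks at about (353,307), (392,301) and (352,348), with look-alikes in orange (275,332) and turquoise (407,335). The demagnetiser is at (335,240), the mat at (337,157), the weight at (376,186) and the tape at (301,137). Next is an enlarged crop to confirm the candidates.

Run:
```python
import cv2,numpy as np
b=cv2.imread("pics/side0.png");a=cv2.imread("pics/scene0.png")
c=cv2.resize(b[120:400,230:450],None,fx=2.1,fy=2.1,interpolation=cv2.INTER_CUBIC)
d=cv2.resize(a[230:390,330:520],None,fx=1.8,fy=1.8,interpolation=cv2.INTER_CUBIC)
h=max(c.shape[0],d.shape[0]);o=np.zeros((h,c.shape[1]+d.shape[1],3),np.uint8)
o[:c.shape[0],:c.shape[1]]=c;o[:d.shape[0],c.shape[1]:]=d
print(o.shape);cv2.imwrite("pics/crop0.png",o)
```

```text
(588, 804, 3)
```

View pics/crop0.png

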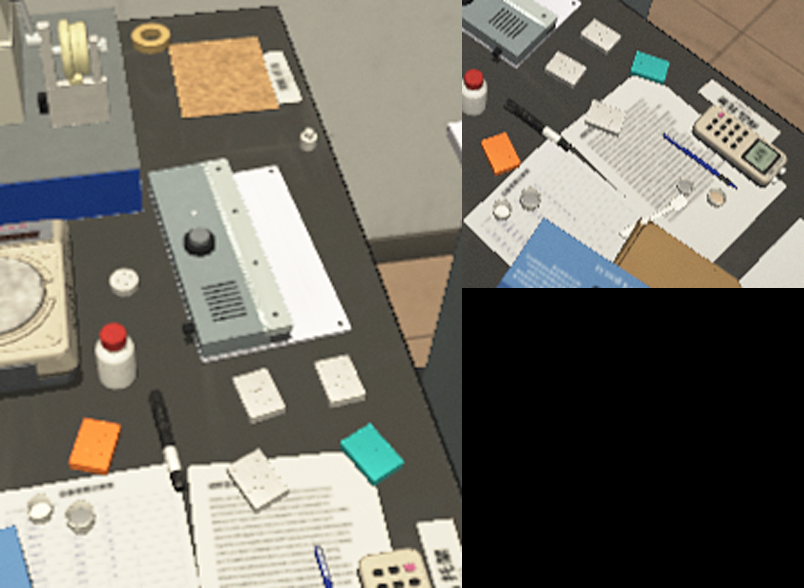

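Candidates in side view: the light grey blocks at (353,307), (392,301) and (352,348) fit the ground steel blocks. The orange (275,332) and turquoise (407,335) plates are look-alikes. So there are three blocks. Now I'll measure them.

```bash
cat > h.py <<'E'
from cell import bot, imaging
import cv2,numpy as np
from scipy.spatial.transform import Rotation as R
def cam(n,obs=None):
    m=imaging.camera_model(n);K=m["camera_matrix"]
    if n=="wrist":
        T=np.eye(4);T[:3,:3]=R.from_rotvec(obs["ee_rot"]).as_matrix();T[:3,3]=obs["position"]
        return K,T@m["hand_eye"]
    return K,m["extrinsics"]
def ray(c,uv):
    K,E=c;uv=np.atleast_2d(np.asarray(uv,float))
    d=np.c_[uv,np.ones(len(uv))]@np.linalg.inv(K).T@E[:3,:3].T
    return E[:3,3],d
def plane(c,uv,z):
    o,d=ray(c,uv);return o+d*((z-o[2])/d[:,2])[:,None]
def tri(c1,p1,c2,p2):
    A=np.zeros((3,3));b=np.zeros(3)
    for c,p in((c1,p1),(c2,p2)):
        o,d=ray(c,p);d=d[0]/np.linalg.norm(d[0]);M=np.eye(3)-np.outer(d,d);A+=M;b+=M@o
    return np.linalg.solve(A,b)
def rect(pts):
    (x,y),(w,h),a=cv2.minAreaRect(np.float32(pts[:,:2]*1000));
    if w<h: w,h,a=h,w,a+90
    return np.round([x,y,w,h,(a+90)%180-90],1)  # mm, angle of long side
def proj(c,P):
    K,E=c;q=(np.atleast_2d(P)-E[:3,3])@E[:3,:3];q=q@K.T;return q[:,:2]/q[:,2:]
E
python3 - <<'E'
from h import *
I={n:cv2.imread(f"pics/{n}0.png") for n in("scene","side")};C={n:cam(n) for n in I}
def blobs(n,m,lo,z):
    k,l,s,ce=cv2.connectedComponentsWithStats(m.astype(np.uint8))
    for i in range(1,k):
        if lo<s[i,4]<6000:
            ys,xs=np.where(l==i);print(n,ce[i].round(1),s[i,4],"rect@z",rect(plane(C[n],np.c_[xs,ys],z)))
for n in I:
    hsv=cv2.cvtColor(I[n],cv2.COLOR_BGR2HSV);H,S,V=hsv.transpose(2,0,1)
    print("white");m=(V>150)&(S<60);m[:185 if n=="side" else 160]=0;m[:,:280]=0;m[:,450:]=0;blobs(n,m,60,0.008)
    print("mat");m=(S>100)&(H>5)&(H<25)&(V>90);blobs(n,m,400,0.004)
    print("btn");m=(V<75)&(S<60);m2=np.zeros_like(m);u,v=(332,227) if n=="scene" else (324,235);m2[v-14:v+12,u-14:u+14]=m[v-14:v+12,u-14:u+14];blobs(n,m2,20,0.05)
E
```

```text
white
scene [422.4 169.2] 927 rect@z [121.3  97.2 249.7 154.2 -42.8]
scene [343.3 220.7] 3109 rect@z [519.1  61.1 343.  178.3 -84.5]
scene [406.9 249.2] 206 rect@z [447.3 298.5  58.5  46.4 -85.2]
scene [295.  285.7] 1760 rect@z [786.8 155.7 269.2 133.3  51.4]
scene [310.9 253.7] 89 rect@z [693.7  95.9  36.7  33.1  48.1]
scene [387.3 267.4] 227 rect@z [550.1 302.4  60.1  46.3 -79.2]
scene [335.7 284.2] 174 rect@z [711.5 233.5  65.1  44.2  45.6]
mat
scene [276.8 162.7] 1346 rect@z [ 505.2 -365.8  265.1  193.3   89.6]
scene [449.1 379.5] 1827 rect@z [698.5 654.8 166.8  91.9 -80.7]
btn
scene [330.2 228. ] 66 rect@z [595.4  82.5  40.4  39.1 -42.7]
white
side [420.9 206.3] 2430 rect@z [260.6 -33.4 217.9 181.7  89.5]
side [347.7 239.3] 5008 rect@z [527.1  57.8 360.5 192.9 -84.6]
side [288.5 252.9] 124 rect@z [697.9  95.5  37.6  37.2  -9.3]
side [286.4 294.2] 243 rect@z [716.5 230.1  73.2  34.6  84. ]
side [391.3 300. ] 375 rect@z [449.8 297.9  65.6  47.  -83.8]
side [352.8 307. ] 384 rect@z [552.8 302.8  65.5  46.6 -78.8]
side [440.  381.7] 485 rect@z [397.1 530.8  75.3  41.   87.4]
mat
side [330.7 154.2] 1804 rect@z [ 519.6 -368.4  272.8  222.    89.3]
side [274.8 332. ] 510 rect@z [756.  339.6  70.2  50.3  69.7]
btn
side [324.5 237. ] 85 rect@z [592.2  85.6  38.2  37.1  80.6]
```

Run:
```python
from h import *
S,D=cam("scene"),cam("side")
for n,p,q in(("A",(406.9,249.2),(391.3,300)),("B",(387.3,267.4),(352.8,307)),("btn",(330.2,227.5),(324.5,236)),("weight",(331,172),(376.5,185)),("disc",(310.9,253.7),(288.5,252.9)),("tape",(255,178),(301.5,137)),("C",(407,294),(352,347)),("turq",(433,267),(407,335)),
 ("bedFR far",(0,0),(361.9,199.5)),("bedFL near",(0,0),(396.2,274.8))):
    print(n,tri(S,p,D,q).round(3) if p!=(0,0) else plane(D,[q],.008).round(3))
print(plane(D,[(338.1,347.6),(352.9,334.3),(367.1,352.4),(352.9,360)],.015).round(3))
for n,c in(("scene",S),("side",D)):
    im=cv2.imread(f"pics/{n}0.png");H,s,V=cv2.cvtColor(im,cv2.COLOR_BGR2HSV).transpose(2,0,1)
    m=((s>100)&(H>5)&(H<25)&(V>90)).astype(np.uint8);m=cv2.morphologyEx(m,cv2.MORPH_OPEN,np.ones((7,7)))
    k,l,st,ce=cv2.connectedComponentsWithStats(m)
    for i in range(1,k):
        if st[i,4]>800 and ce[i][1]<200:
            ys,xs=np.where(l==i);print(n,"mat",ce[i],rect(plane(c,np.c_[xs,ys],.004)))
```

```text
A [0.451 0.301 0.013]
B [0.553 0.305 0.013]
btn [0.591 0.079 0.042]
weight [ 0.387 -0.133  0.023]
disc [0.698 0.1   0.014]
tape [ 0.628 -0.281  0.097]
C [0.575 0.407 0.   ]
turq [0.437 0.4   0.002]
bedFR far [[ 0.445 -0.088  0.008]]
bedFL near [[0.416 0.221 0.008]]
[[0.611 0.413 0.015]
 [0.569 0.384 0.015]
 [0.545 0.436 0.015]
 [0.582 0.449 0.015]]
scene mat [279.71150592 163.10152284] [ 490.4 -333.9  203.8  158.8   87.4]
side mat [334.74665818 156.43984723] [ 489.7 -333.6  203.9  161.3   89.3]
```

Emit:
send_rows:
  steps:
    - [[-1,0,0,-0.02,0],[-1,0,0,-0.04,0],[-1,0,0,-0.1,0]]
  grip_force: 40

```text
time_s: 0.35
position: [0.2504, 0.5704, 0.2696]
ee_rot: [3.066, -0.644, -0.002]
ft_force: [-0.3, 0.1, -0.9]
grip_width: 0.0871
gripper_force: 0.0
```

Emit:
send_rows:
  steps:
    - [[-1,0.08,0.035,0,0.039],[-1,0.155,0.07,0,0.078],[-1,0.23,0.105,0,0.117],[-1,0.305,0.135,0,0.156],[-1,0.38,0.17,0,0.195],[-1,0.455,0.2,0,0.234],[-1,0.53,0.235,0,0.273],[-1,0.605,0.265,0,0.312],[-1,0.674,0.296,0,0.335],[-1,0.674,0.296,0,0.335],[-1,0.674,0.296,0,0.335],[-1,0.674,0.296,0,0.335]]

```text
time_s: 1.35
position: [0.5005, 0.3013, 0.2734]
ee_rot: [-2.333, 2.102, 0.0]
ft_force: [-0.2, 0.2, -0.0]
grip_width: 0.087
gripper_force: 0.0
```

```bash
cat >> h.py <<'E'
def go(x,y,z,yaw,o=None):
    """fractions (x,y,z,turn) to reach world TCP target, tool down; yaw=direction of tool x, deg"""
    o=o or bot.get_obs();M=R.from_rotvec(o["ee_rot"]).as_matrix()
    cy=np.degrees(np.arctan2(M[1,0],M[0,0]))
    s=M.T@(np.array([x,y,z])-o["position"])/0.5
    t=-((yaw-cy+180)%360-180)/180
    print("yaw",round(cy,2),"pos",o["position"].round(4),"go",np.r_[s,t].round(4),"rows",int(np.ceil(max(np.linalg.norm(s)*12,abs(t)*180/7.16))));
def snap(n):
    o=bot.get_obs();im=imaging.capture("wrist");cv2.imwrite(f"pics/{n}.png",im);np.savez(f"pics/{n}.npz",**{k:o[k] for k in("position","ee_rot")});return o,im
E
python3 - <<'E'
from h import *
o,im=snap("w0");print(o["position"],o["ee_rot"],o["time_s"])
E
```

```text
[0.5005183  0.30129167 0.27339961] [-2.33335820e+00  2.10160382e+00  1.04546620e-04] 1.35
```

View pics/w0.png

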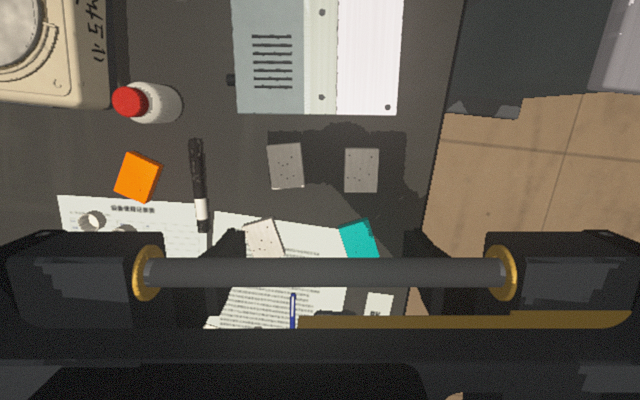

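Wrist view: block A is at (362,170), B at (285,165) and C partly visible at (265,238). The demagnetiser's left end has its bed corner at (397,115), and the lip front edge is at column ~337.

Run:
```python
from h import *
im=cv2.imread("pics/w0.png");o=np.load("pics/w0.npz");c=cam("wrist",o)
H,s,V=cv2.cvtColor(im,cv2.COLOR_BGR2HSV).transpose(2,0,1)
for n,(u,v) in(("A",(362,170)),("B",(285,165))):
    m=np.zeros_like(V);a=V[v-38:v+38,u-38:u+38];print(n,a[38,38],a[2,2])
    m[v-38:v+38,u-38:u+38]=(a>105)
    k,l,st,ce=cv2.connectedComponentsWithStats(m);i=l[v,u];ys,xs=np.where(l==i)
    print(ce[i],st[i],rect(plane(c,np.c_[xs,ys],.015)))
print("C corner px->",plane(c,[(244,224),(271,220),(285,255)],.015).round(3))
print("bed corner",plane(c,[(397,115.5)],.008).round(3),"lip",plane(c,[(337,114),(340,0)],.042).round(3))
go(.451,.301,.15,-84)
```

```text
A 141 65
[360.87932203 169.63932203] [ 344  148   35   45 1475] [451.8 298.3  60.   45.3 -84. ]
B 134 90
[285.21073559 165.8045063 ] [ 266  143   39   47 1509] [553.7 303.7  60.9  45.4 -79.3]
C corner px-> [[0.606 0.392 0.015]
 [0.568 0.382 0.015]
 [0.545 0.433 0.015]]
bed corner [[0.414 0.222 0.008]] lip [[0.493 0.229 0.042]
 [0.504 0.108 0.042]]
yaw -83.96 pos [0.5001 0.3018 0.2733] go [-8.600e-03  9.800e-02  2.464e-01  2.000e-04] rows 4
```

Run:
```python
from h import *
go(.4505,.3102,.06,-84);go(.4505,.3102,.005,-84)
```

```text
yaw -83.96 pos [0.5001 0.3018 0.2733] go [-2.690e-02  9.720e-02  4.265e-01  2.000e-04] rows 6
yaw -83.96 pos [0.5001 0.3018 0.2733] go [-2.680e-02  9.720e-02  5.365e-01  2.000e-04] rows 7
```

Emit:
send_rows:
  steps:
    - [[-1,-0.01,0.04,0.07,0],[-1,-0.02,0.08,0.14,0],[-1,-0.027,0.097,0.22,0],[-1,-0.027,0.097,0.3,0],[-1,-0.027,0.097,0.37,0],[-1,-0.027,0.097,0.43,0],[-1,-0.027,0.097,0.48,0],[-1,-0.027,0.097,0.51,0],[-1,-0.027,0.097,0.53,0],[-1,-0.027,0.097,0.536,0],[-1,-0.027,0.097,0.536,0]]
  grip_force: 50

```text
time_s: 2.32
position: [0.4503, 0.3104, 0.0045]
ee_rot: [2.336, -2.1, 0.0]
ft_force: [0.1, -0.0, -0.3]
grip_width: 0.0873
gripper_force: 0.0
```

Emit:
send_rows:
  steps:
    - [[0.5,0,0,0,0],[0.5,0,0,0,0],[1,0,0,0,0],[1,0,0,0,0],[1,0,0,0,0],[1,0,0,0,0]]

```text
time_s: 2.82
position: [0.4508, 0.3097, 0.005]
ee_rot: [-2.334, 2.102, 0.0]
ft_force: [0.8, 0.4, 0.6]
grip_width: 0.0548
gripper_force: 0.0
```

Emit:
send_rows:
  steps:
    - [[1,0,0,0,0],[1,0,0,0,0],[1,0,0,0,0],[1,0,0,0,0]]

```text
time_s: 3.15
position: [0.4505, 0.3094, 0.0047]
ee_rot: [2.334, -2.102, -0.0]
ft_force: [-0.8, 0.6, 2.1]
grip_width: 0.0445
gripper_force: 50.0
```

Emit:
send_rows:
  steps:
    - [[1,0,0,-0.03,0],[1,0,0,-0.06,0],[1,0,0,-0.1,0],[1,0,0,-0.12,0],[1,0,0,-0.12,0]]

```text
time_s: 3.57
position: [0.4517, 0.3107, 0.0663]
ee_rot: [-2.332, 2.099, -0.0]
ft_force: [0.3, 0.3, -2.9]
grip_width: 0.0443
gripper_force: 50.0
```

```bash
cat >> h.py <<'E'
DO=np.array([.538,.073]);DY=5.3
def dm(x,y):
    a=np.radians(DY);return DO+np.array([x*np.cos(a)-y*np.sin(a),x*np.sin(a)+y*np.cos(a)])
E
python3 - <<'E'
from h import *
print(dm(-.095,-.12),dm(-.042,-.12))
go(*dm(-.095,-.12),.06,5.3);go(*dm(-.095,-.12),.014,5.3)
E
```

```text
[ 0.45449062 -0.05526217] [ 0.50726403 -0.05036653]
yaw -83.99 pos [0.4517 0.3107 0.0663] go [ 0.7285  0.0711  0.0102 -0.496 ] rows 13
yaw -83.99 pos [0.4517 0.3107 0.0663] go [ 0.7288  0.0714  0.1022 -0.496 ] rows 13
```

Emit:
send_rows:
  steps:
    - [[1,0.05,0,-0.02,-0.039],[1,0.11,0.01,-0.02,-0.078],[1,0.17,0.02,-0.02,-0.117],[1,0.23,0.03,-0.02,-0.156],[1,0.29,0.03,-0.02,-0.195],[1,0.35,0.04,-0.02,-0.234],[1,0.42,0.04,-0.02,-0.273],[1,0.48,0.05,-0.02,-0.312],[1,0.54,0.05,-0.02,-0.351],[1,0.6,0.06,-0.02,-0.39],[1,0.66,0.065,-0.01,-0.429],[1,0.7,0.07,0,-0.46]]

```text
time_s: 4.57
position: [0.4513, -0.0442, 0.0635]
ee_rot: [3.141, -0.026, -0.002]
ft_force: [0.5, 0.2, -3.8]
grip_width: 0.0445
gripper_force: 50.0
```

Run:
```python
from h import *
go(*dm(-.095,-.12),.03,5.3);go(*dm(-.095,-.12),.0135,5.3)
```

```text
yaw -0.97 pos [ 0.4513 -0.0442  0.0635] go [ 0.0068  0.0221  0.067  -0.0348] rows 1
yaw -0.97 pos [ 0.4513 -0.0442  0.0635] go [ 0.0069  0.0221  0.1    -0.0348] rows 2
```

Emit:
send_rows:
  steps:
    - [[1,0.007,0.022,0.02,-0.035],[1,0.007,0.022,0.05,-0.035],[1,0.007,0.022,0.075,-0.035],[1,0.007,0.022,0.09,-0.035],[1,0.007,0.022,0.1,-0.035],[1,0.007,0.022,0.1,-0.035],[1,0.007,0.022,0.1,-0.035]]

```text
time_s: 5.15
position: [0.4558, -0.053, 0.0144]
ee_rot: [3.138, 0.14, -0.0]
ft_force: [0.0, 0.0, -2.7]
grip_width: 0.0443
gripper_force: 50.0
```

Run:
```python
from h import *
go(*dm(-.095,-.12),.013,5.3);go(*dm(-.04,-.12),.013,5.3)
snap("w1")
```

```text
yaw 5.12 pos [ 0.4558 -0.053   0.0144] go [-0.003   0.0043  0.0029 -0.001 ] rows 1
yaw 5.12 pos [ 0.4558 -0.053   0.0144] go [ 0.107   0.0039  0.0029 -0.001 ] rows 2
```

View pics/w1.png

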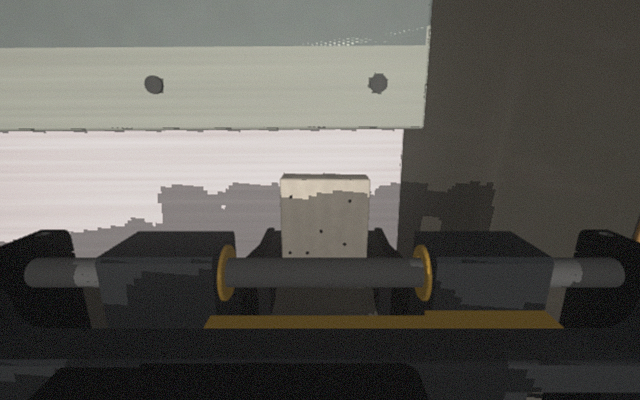

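Block A is held flat over the bed. Its front edge is at row 175 and its columns are 281–369; the lip front is at row 130 and the bed's right edge at col 402. Checking lateral alignment against the bed's right end.

Run:
```python
from h import *
o=np.load("pics/w1.npz");c=cam("wrist",o)
a=np.radians(DY);Rm=np.array([[np.cos(a),np.sin(a)],[-np.sin(a),np.cos(a)]])
f=lambda uv,z:((plane(c,uv,z)[:,:2]-DO)@Rm.T*1000).round(1)
print("bed edge",f([(403,145),(399,220)],.008),"block",f([(281,175),(369,175)],.024),"lip",f([(0,131),(425,128)],.042),"lip end",f([(425,128),(431,10)],.042))
```

```text
bed edge [[ -37.6 -160.2]
 [ -79.3 -160.6]] block [[ -50.5  -97.4]
 [ -50.6 -140.5]] lip [[ -28.2   16.5]
 [ -27.3 -160.5]] lip end [[ -27.3 -160.5]
 [  16.4 -159.2]]
```

Emit:
send_rows:
  steps:
    - [[1,0,0,0.002,0],[1,0.02,0,0.002,0],[1,0.04,0,0.002,0],[1,0.06,0,0.002,0],[1,0.08,0,0.002,0],[1,0.09,0,0.002,0],[1,0.098,0,0.002,0],[1,0.102,0,0.002,0],[1,0.106,0,0.002,0],[1,0.106,0,0.002,0]]

```text
time_s: 6.03
position: [0.5085, -0.0485, 0.0134]
ee_rot: [3.138, 0.139, -0.0]
ft_force: [-0.1, -0.2, -4.0]
grip_width: 0.0445
gripper_force: 50.0
```

Emit:
send_rows:
  steps:
    - [[1,0.003,0,0,0],[1,0.006,0,0,0],[1,0.006,0,0,0]]

```text
time_s: 6.28
position: [0.5092, -0.0486, 0.0132]
ee_rot: [3.138, 0.139, -0.007]
ft_force: [-5.1, 0.8, -0.5]
grip_width: 0.0443
gripper_force: 52.0
```

Emit:
send_rows:
  steps:
    - [[-0.4,0,0,0,0],[-0.4,0,0,0,0],[-0.4,0,0,0,0],[-0.4,0,0,0,0],[-0.4,0,0,-0.03,0],[-0.4,0,0,-0.09,0],[-1,0,0,-0.17,0],[-1,0,0,-0.25,0],[-1,0,0,-0.33,0],[-1,0,0,-0.4,0]]

```text
time_s: 7.12
position: [0.5132, -0.0483, 0.218]
ee_rot: [3.138, 0.14, 0.012]
ft_force: [0.1, -0.5, 0.1]
grip_width: 0.0798
gripper_force: 0.0
```

Run:
```python
from h import *
o,im=snap("w2");c=cam("wrist",o)
go(.551,.25,.25,-79)
im=imaging.capture("side");cv2.imwrite("pics/side1.png",im)
H,s,V=cv2.cvtColor(im,cv2.COLOR_BGR2HSV).transpose(2,0,1)
m=np.zeros_like(V);m[285:325,335:412]=((V>150)&(s<60))[285:325,335:412]
k,l,st,ce=cv2.connectedComponentsWithStats(m)
for i in range(1,k):
    if st[i,4]>100: print(ce[i],st[i,4])
```

```text
yaw 5.21 pos [ 0.5175 -0.0484  0.2255] go [ 0.1219 -0.5881 -0.0476  0.4679] rows 12
[352.7664042  306.86089239] 381
```

View pics/w2.png

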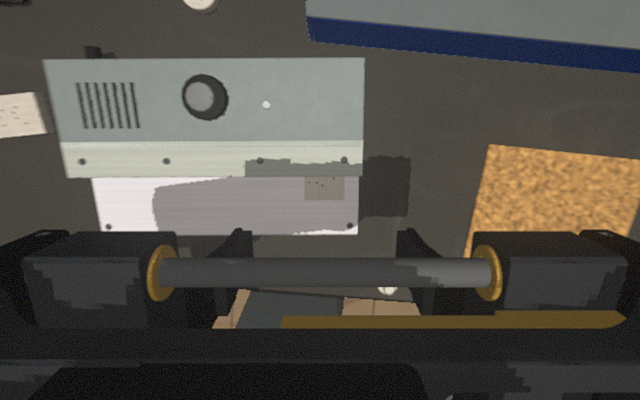

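Run:
```python
from h import *
go(.5515,.3155,.20,-79.3)
```

```text
yaw 5.17 pos [ 0.5169 -0.048   0.222 ] go [ 0.1335 -0.7177  0.0463  0.4693] rows 12
```

Emit:
send_rows:
  steps:
    - [[-1,0.01,-0.06,0,0.039],[-1,0.02,-0.12,0,0.078],[-1,0.035,-0.18,0,0.117],[-1,0.045,-0.24,0.01,0.156],[-1,0.055,-0.3,0.015,0.195],[-1,0.065,-0.36,0.02,0.234],[-1,0.08,-0.42,0.025,0.273],[-1,0.09,-0.48,0.03,0.312],[-1,0.1,-0.54,0.035,0.351],[-1,0.11,-0.6,0.04,0.39],[-1,0.12,-0.66,0.045,0.429],[-1,0.1335,-0.717,0.046,0.467]]

```text
time_s: 8.22
position: [0.5466, 0.317, 0.1906]
ee_rot: [-2.417, 2.003, -0.001]
ft_force: [0.0, 0.1, 0.5]
grip_width: 0.0869
gripper_force: 0.0
```

Run:
```python
from h import *
go(.5515,.3155,.0048,-79.3)
```

```text
yaw -79.28 pos [0.5466 0.317  0.1906] go [ 5.200e-03 -8.200e-03  3.716e-01  1.000e-04] rows 5
```

Emit:
send_rows:
  steps:
    - [[-1,0,0,0.07,0],[-1,0,0,0.14,0],[-1,0,0,0.2,0],[-1,0,0,0.22,0],[-1,0,0,0.22,0],[-1,0,0,0.22,0]]

```text
time_s: 8.72
position: [0.5474, 0.3154, 0.0816]
ee_rot: [-2.424, 1.995, -0.002]
ft_force: [0.5, 0.2, 0.8]
grip_width: 0.0873
gripper_force: 0.0
```

Run:
```python
from h import *
o,im=snap("w3");c=cam("wrist",o)
V=im.max(2);m=np.zeros_like(V);m[:,200:450]=(V[:,200:450]>105)
go(.5515,.3155,.0048,-79.3)
print(proj(c,[[.5537,.3037,.015],[.56,.275,.015]]))
cv2.imwrite("pics/w3c.png",im)
```

```text
yaw -78.93 pos [0.5478 0.3158 0.0827] go [ 0.0022 -0.0065  0.1559  0.002 ] rows 2
[[319.95531192 195.35464698]
 [318.92842892 156.04987072]]
```

Emit:
send_rows:
  steps:
    - [[-1,0.002,-0.0065,0.04,0.002],[-1,0.002,-0.0065,0.08,0.002],[-1,0.002,-0.0065,0.12,0.002],[-1,0.002,-0.0065,0.145,0.002],[0.3,0.002,-0.0065,0.156,0.002],[1,0.002,-0.0065,0.156,0.002],[1,0.002,-0.0065,0.156,0.002],[1,0.002,-0.0065,0.156,0.002],[1,0.002,-0.0065,0.156,0.002],[1,0.002,-0.0065,0.156,0.002],[1,0.002,-0.0065,0.156,0.002],[1,0.002,-0.0065,0.156,0.002]]

```text
time_s: 9.77
position: [0.5501, 0.3148, 0.0032]
ee_rot: [-2.417, 2.004, -0.001]
ft_force: [-0.0, 0.8, 2.0]
grip_width: 0.0441
gripper_force: 50.0
```

Emit:
send_rows:
  steps:
    - [[1,0,0,0,0],[1,0,0,0,0],[1,0,0,-0.03,0],[1,0,0,-0.06,0],[1,0,0,-0.1,0],[1,0,0,-0.14,0],[1,0,0,-0.14,0],[1,0,0,-0.14,0]]

```text
time_s: 10.43
position: [0.5492, 0.3144, 0.0724]
ee_rot: [-2.417, 2.006, 0.001]
ft_force: [-0.3, -0.7, -3.5]
grip_width: 0.0448
gripper_force: 50.0
```

Run:
```python
from h import *
go(*dm(-.095,.04),.075,5.3)
```

```text
yaw -79.36 pos [0.5492 0.3144 0.0724] go [ 0.3731  0.2929 -0.0055 -0.4703] rows 12
```

Emit:
send_rows:
  steps:
    - [[1,0.03,0.025,-0.01,-0.039],[1,0.06,0.05,-0.01,-0.078],[1,0.09,0.075,-0.01,-0.117],[1,0.125,0.1,-0.01,-0.156],[1,0.155,0.12,-0.01,-0.195],[1,0.185,0.145,-0.01,-0.234],[1,0.22,0.17,-0.01,-0.273],[1,0.25,0.195,-0.01,-0.312],[1,0.28,0.22,-0.01,-0.351],[1,0.31,0.245,-0.01,-0.39],[1,0.345,0.27,-0.01,-0.429],[1,0.373,0.293,-0.006,-0.467]]

```text
time_s: 11.43
position: [0.4378, 0.1021, 0.0739]
ee_rot: [3.137, 0.138, -0.006]
ft_force: [-0.1, 0.1, -3.4]
grip_width: 0.0441
gripper_force: 50.0
```

Emit:
send_rows:
  steps:
    - [[1,0,0,0.02,-0.003],[1,0,0,0.04,-0.003],[1,0,0,0.05,-0.003],[1,0,0,0.05,-0.003],[1,0,0,0.05,-0.003]]

```text
time_s: 11.85
position: [0.4394, 0.1037, 0.0496]
ee_rot: [3.137, 0.144, -0.004]
ft_force: [0.3, 0.1, -2.6]
grip_width: 0.0446
gripper_force: 50.0
```

Run:
```python
from h import *
go(*dm(-.095,.04),.0125,5.3)
```

```text
yaw 5.27 pos [0.4394 0.1037 0.0496] go [ 0.0008 -0.0008  0.0743 -0.0001] rows 1
```

Emit:
send_rows:
  steps:
    - [[1,0,0,0.03,0],[1,0,0,0.06,0],[1,0,0,0.074,0],[1,0,0,0.074,0],[1,0.02,0,0.074,0],[1,0.04,0,0.074,0],[1,0.06,0,0.074,0],[1,0.08,0,0.074,0],[1,0.095,0,0.074,0],[1,0.1,0,0.074,0],[1,0.105,0,0.074,0],[1,0.105,0,0.074,0]]

```text
time_s: 12.85
position: [0.4926, 0.1087, 0.0135]
ee_rot: [3.138, 0.144, -0.0]
ft_force: [-0.3, -0.8, -3.1]
grip_width: 0.0445
gripper_force: 50.0
```

Emit:
send_rows:
  steps:
    - [[1,0.003,0,0,0],[1,0.006,0,0,0],[1,0.009,0,0,0],[1,0.009,0,0,0]]

```text
time_s: 13.18
position: [0.4942, 0.1084, 0.013]
ee_rot: [3.137, 0.143, -0.008]
ft_force: [-3.5, 1.5, -0.1]
grip_width: 0.0445
gripper_force: 50.2
```

Emit:
send_rows:
  steps:
    - [[1,0.002,0,0,0],[-0.4,0.002,0,0,0],[-0.4,0,0,0,0],[-0.4,0,0,0,0],[-0.4,0,0,0,0],[-0.4,0,0,-0.03,0],[-0.4,0,0,-0.09,0],[-1,0,0,-0.17,0],[-1,0,0,-0.25,0],[-1,0,0,-0.33,0],[-1,0,0,-0.4,0]]

```text
time_s: 14.1
position: [0.4983, 0.1098, 0.2178]
ee_rot: [-3.136, -0.145, -0.01]
ft_force: [1.0, 1.1, 0.2]
grip_width: 0.0797
gripper_force: 0.0
```

Run:
```python
from h import *
snap("w4")
im=imaging.capture("side");cv2.imwrite("pics/side2.png",im)
a=cv2.imread("pics/w4.png");o=np.zeros((400,790,3),np.uint8)
o[:,:450]=a[:,100:550][:400];o[:300,450:]=cv2.resize(im[300:400,300:412],(340,300));cv2.imwrite("pics/v4.png",o)
go(.59,.36,.22,-66)
```

```text
yaw 5.36 pos [0.5018 0.1112 0.2218] go [ 0.222  -0.4789  0.0103  0.3964] rows 10
```

View pics/v4.png

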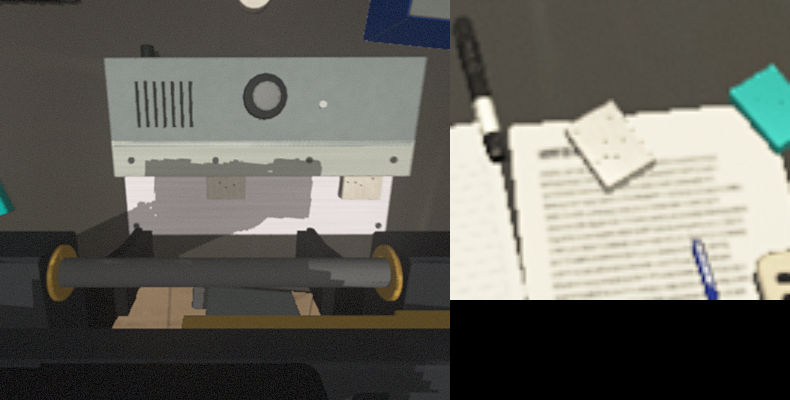

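Emit:
send_rows:
  steps:
    - [[-1,0.025,-0.06,0,0.039],[-1,0.05,-0.12,0,0.078],[-1,0.075,-0.18,0,0.117],[-1,0.1,-0.24,0,0.156],[-1,0.12,-0.3,0,0.195],[-1,0.145,-0.36,0,0.234],[-1,0.17,-0.42,0,0.273],[-1,0.195,-0.48,0,0.312],[-1,0.208,-0.54,0,0.351],[-1,0.208,-0.59,0,0.39],[-1,0.208,-0.59,0,0.396],[-1,0.208,-0.59,0,0.396]]

```text
time_s: 15.2
position: [0.5733, 0.4143, 0.2127]
ee_rot: [-2.636, 1.708, -0.001]
ft_force: [-0.3, 0.2, -0.3]
grip_width: 0.0869
gripper_force: 0.0
```

Run:
```python
from h import *
o,im=snap("w5");c=cam("wrist",o);go(.577,.415,.2,-66)
p=proj(c,[[.577,.415,.015]])[0];print(p)
u,v=int(p[0]),int(p[1]);v0=max(v-80,0)
cr=cv2.resize(im[v0:v+80,u-100:u+100],None,fx=3,fy=3,interpolation=cv2.INTER_CUBIC);cv2.imwrite("pics/w5c.png",cr);print(u-100,v0)
```

```text
yaw -65.89 pos [0.5734 0.4131 0.2132] go [-0.0006 -0.0082  0.0265  0.0006] rows 1
[321.43778682 177.24705304]
221 97
```

View pics/w5c.png

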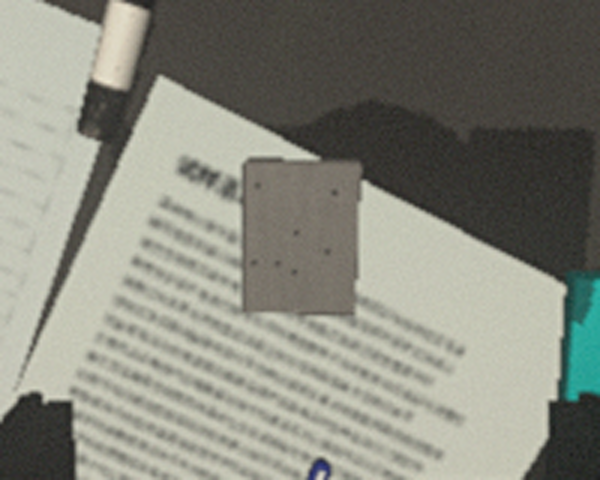

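Block C is clear at crop (244–360, 159–313), i.e. about wrist pixels (302–341, 150–201). It is nearly aligned with the tool.

Run:
```python
from h import *
o=np.load("pics/w5.npz");c=cam("wrist",o)
P=np.array([(244,160),(361,159),(355,314),(243,312)])/3+[221,97]
W=plane(c,P,.0152);r=rect(W);print(W.round(4),r)
a=np.radians(r[4]);ctr=W.mean(0)[:2]
d=np.array([np.cos(a),np.sin(a)]);g=ctr-.012*d;print(ctr,g)
go(*g,.06,r[4]);go(*g,.005,r[4])
```

```text
[[0.6094 0.3955 0.0152]
 [0.5692 0.377  0.0152]
 [0.5457 0.4331 0.0152]
 [0.5863 0.4505 0.0152]] [577.8 413.8  61.1  44.2 -67.2]
[0.57768044 0.41403785] [0.57303025 0.4251002 ]
yaw -65.89 pos [0.5734 0.4131 0.2132] go [-0.0223 -0.009   0.3065  0.0073] rows 4
yaw -65.89 pos [0.5734 0.4131 0.2132] go [-0.0223 -0.0089  0.4165  0.0073] rows 6
```

Emit:
send_rows:
  steps:
    - [[-1,-0.01,-0.005,0.07,0.007],[-1,-0.02,-0.009,0.14,0.007],[-1,-0.022,-0.009,0.21,0.007],[-1,-0.022,-0.009,0.28,0.007],[-1,-0.022,-0.009,0.34,0.007],[-1,-0.022,-0.009,0.39,0.007],[-0.2,-0.022,-0.009,0.41,0.007],[0.3,-0.022,-0.009,0.416,0.007],[1,-0.022,-0.009,0.416,0.007],[1,-0.022,-0.009,0.416,0.007],[1,-0.022,-0.009,0.416,0.007],[1,-0.022,-0.009,0.416,0.007]]

```text
time_s: 16.25
position: [0.5738, 0.4253, 0.0078]
ee_rot: [-2.613, 1.738, -0.001]
ft_force: [-0.1, -0.4, 0.7]
grip_width: 0.0551
gripper_force: 0.0
```

Emit:
send_rows:
  steps:
    - [[1,0,0,0,0],[1,0,0,0,0],[1,0,0,0,0],[1,0,0,-0.03,0],[1,0,0,-0.06,0],[1,0,0,-0.1,0],[1,0,0,-0.14,0],[1,0,0,-0.14,0],[1,0,0,-0.14,0]]

```text
time_s: 17.0
position: [0.5729, 0.4247, 0.0758]
ee_rot: [-2.614, 1.74, 0.001]
ft_force: [0.4, -0.8, -3.6]
grip_width: 0.0446
gripper_force: 50.0
```

Run:
```python
from h import *
go(*dm(-.095,.12),.075,5.3)
```

```text
yaw -67.29 pos [0.5729 0.4247 0.0758] go [ 0.3361  0.4454  0.0006 -0.4033] rows 11
```

Emit:
send_rows:
  steps:
    - [[1,0.03,0.04,0,-0.037],[1,0.06,0.08,0,-0.074],[1,0.09,0.12,0,-0.111],[1,0.125,0.165,0,-0.148],[1,0.155,0.205,0,-0.185],[1,0.185,0.245,0,-0.222],[1,0.22,0.29,0,-0.259],[1,0.25,0.33,0,-0.296],[1,0.28,0.37,0,-0.333],[1,0.31,0.41,0,-0.37],[1,0.336,0.445,0,-0.403],[1,0.336,0.445,0,-0.403]]

```text
time_s: 18.0
position: [0.4276, 0.1784, 0.0733]
ee_rot: [3.133, 0.144, -0.013]
ft_force: [-0.6, -0.2, -3.3]
grip_width: 0.0442
gripper_force: 50.0
```

Emit:
send_rows:
  steps:
    - [[1,0,0,0.02,0],[1,0,0,0.04,0],[1,0,0,0.05,0],[1,0,0,0.05,0],[1,0,0,0.05,0]]

```text
time_s: 18.42
position: [0.4322, 0.1832, 0.0497]
ee_rot: [3.137, 0.144, -0.003]
ft_force: [-0.9, -0.1, -2.7]
grip_width: 0.0441
gripper_force: 50.0
```

Run:
```python
from h import *
go(*dm(-.095,.12),.0138,5.3)
```

```text
yaw 5.26 pos [0.4322 0.1832 0.0497] go [ 0.0005 -0.0011  0.0718 -0.0002] rows 1
```

Emit:
send_rows:
  steps:
    - [[1,0,0,0.03,0],[1,0,0,0.06,0],[1,0,0,0.072,0],[1,0,0,0.072,0],[1,0.02,0,0.072,0],[1,0.04,0,0.072,0],[1,0.06,0,0.072,0],[1,0.08,0,0.072,0],[1,0.095,0,0.072,0],[1,0.1,0,0.072,0],[1,0.105,0,0.072,0],[1,0.105,0,0.072,0]]

```text
time_s: 19.42
position: [0.485, 0.188, 0.0147]
ee_rot: [3.138, 0.144, -0.001]
ft_force: [-0.2, -1.8, 1.4]
grip_width: 0.044
gripper_force: 50.0
```

Emit:
send_rows:
  steps:
    - [[1,0.003,0,0,0],[1,0.006,0,0,0],[1,0.009,0,0,0],[1,0.011,0,0,0]]

```text
time_s: 19.75
position: [0.4868, 0.1879, 0.0146]
ee_rot: [3.136, 0.145, -0.01]
ft_force: [-16.9, 3.4, 14.0]
grip_width: 0.044
gripper_force: 55.2
```

Emit:
send_rows:
  steps:
    - [[1,-0.006,0,0,0],[-0.4,-0.006,0,0,0],[-0.4,-0.006,0,0,0],[-0.4,-0.006,0,0,0],[-0.4,-0.006,0,0,0],[-0.4,-0.006,0,-0.03,0],[-0.4,0,0,-0.09,0],[-1,0,0,-0.17,0],[-1,0,0,-0.25,0],[-1,0,0,-0.33,0],[-1,0,0,-0.4,0]]

```text
time_s: 20.67
position: [0.4924, 0.1899, 0.2185]
ee_rot: [-3.135, -0.145, -0.01]
ft_force: [0.8, 0.8, -0.4]
grip_width: 0.0798
gripper_force: 0.0
```

Run:
```python
from h import *
snap("w6");go(*dm(.0,.0),.25,5.3)
```

```text
yaw 5.38 pos [0.4963 0.1917 0.2261] go [ 0.0617  0.2438 -0.0485  0.0004] rows 4
```

View pics/w6.png

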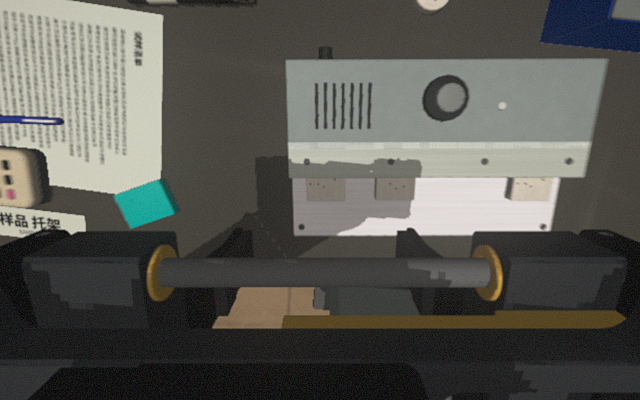

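All three blocks sit under the lip at (325,188), (395,188) and (530,188), with rear edges lined up at row ~200. The button cap is at (452,97). Next: block depth and button position.

Run:
```python
from h import *
a=np.radians(DY);Rm=np.array([[np.cos(a),np.sin(a)],[-np.sin(a),np.cos(a)]])
C={n:cam("wrist",np.load(f"pics/{n}.npz")) for n in("w2","w4","w6")}
f=lambda c,uv,z:((plane(c,uv,z)[:,:2]-DO)@Rm.T*1000).round(1)
im=cv2.imread("pics/w6.png")
print("rear",f(C["w6"],[(325,200.5),(395,199.5),(528,202)],.016))
B={}
for n,(u,v) in(("w2",(200,96)),("w4",(366,95)),("w6",(452,97))):
    g=cv2.cvtColor(cv2.imread(f"pics/{n}.png"),cv2.COLOR_BGR2GRAY)
    m=np.zeros_like(g);m[v-26:v+26,u-26:u+26]=(g[v-26:v+26,u-26:u+26]>70)&(g[v-26:v+26,u-26:u+26]<118)
    k,l,s,ce=cv2.connectedComponentsWithStats(m);i=l[v,u];B[n]=ce[i];print(n,i,ce[i],s[i],g[v,u])
for p,q in(("w2","w6"),("w2","w4"),("w4","w6")):
    P=tri(C[p],B[p],C[q],B[q]);print(P.round(4),Rm@(P[:2]-DO))
```

```text
rear [[ -61.5  119.6]
 [ -60.1   35.9]
 [ -63.  -123.4]]
w2 0 [319.63019896 199.61097511] [     0      0    640    400 255724] 139
w4 0 [319.45395112 199.60209189] [     0      0    640    400 255750] 145
w6 0 [319.34646581 199.61946328] [     0      0    640    400 255702] 131
[16.398   0.5517 60.1219] [15.83641537 -0.98834849]
[17.3591  0.6006 63.7343] [16.79789089 -1.0284587 ]
[11.7293  0.452  42.4233] [11.17849302 -0.65639595]
```

Run:
```python
from h import *
a=np.radians(DY);Rm=np.array([[np.cos(a),np.sin(a)],[-np.sin(a),np.cos(a)]])
C={n:cam("wrist",np.load(f"pics/{n}.npz")) for n in("w2","w4","w6")}
f=lambda c,uv,z:((plane(c,uv,z)[:,:2]-DO)@Rm.T*1000).round(1)
g=cv2.cvtColor(cv2.imread("pics/w6.png"),cv2.COLOR_BGR2GRAY).astype(float)
for u in(325,395,528):
    p=g[:,u-12:u+12].mean(1);d=abs(np.diff(p));r=[i for i in range(165,210) if d[i]>12];k=190+np.argmax(d[190:210])
    w=d[k-2:k+3];e=(w*np.arange(k-2,k+3)).sum()/w.sum()+.5;print(u,"edge row",e,r,f(C["w6"],[(u,e)],.023))
print("lip",f(C["w6"],[(430,177),(560,177)],.042))
B={}
for n,(u,v) in(("w2",(200,96)),("w4",(366,95)),("w6",(452,97))):
    s=g if 0 else cv2.cvtColor(cv2.imread(f"pics/{n}.png"),cv2.COLOR_BGR2GRAY)
    m=np.zeros_like(s);m[v-26:v+26,u-26:u+26]=(s[v-26:v+26,u-26:u+26]>95)
    k,l,st,ce=cv2.connectedComponentsWithStats(m);i=l[v,u];B[n]=ce[i];print(n,ce[i],st[i])
for p,q in(("w2","w6"),("w2","w4"),("w4","w6")):
    P=tri(C[p],B[p],C[q],B[q]);print(P.round(4),Rm@(P[:2]-DO))
```

```text
325 edge row 201.12995594713655 [] [[-60.4 119.6]]
395 edge row 200.3392857142857 [177] [[-59.3  37.5]]
528 edge row 200.58645533141208 [177, 200] [[ -59.4 -118.4]]
lip [[ -27.8    5.2]
 [ -27.6 -136.2]]
w2 [199.1042654   96.10110585] [185  82  29  29 633]
w4 [366.2734375  95.14375  ] [353  81  28  29 640]
w6 [450.43471338  96.95700637] [437  83  28  29 628]
[0.5917 0.078  0.0645] [ 5.39739902e-02 -1.67453602e-05]
[0.5917 0.0779 0.0645] [ 5.39758244e-02 -4.19805321e-05]
[0.5919 0.0779 0.0643] [ 5.40804101e-02 -6.67440590e-05]
```

```bash
sed -i 's/DO=np.array(\[.538,.073\])/DO=np.array([.540,.0732])/' h.py
python3 - <<'E'
from h import *
go(.5918,.078,.10,5.3)
E
```

```text
yaw 5.38 pos [0.4963 0.1917 0.2261] go [0.1637 0.2463 0.2536 0.0004] rows 5
```

Emit:
send_rows:
  steps:
    - [[0.5,0.04,0.06,0.02,0],[1,0.08,0.12,0.06,0],[1,0.12,0.18,0.12,0],[1,0.164,0.246,0.18,0],[1,0.164,0.246,0.24,0],[1,0.164,0.246,0.254,0],[1,0.164,0.246,0.254,0],[1,0.164,0.246,0.254,0],[1,0.164,0.246,0.254,0],[1,0.164,0.246,0.254,0],[1,0.164,0.246,0.254,0]]

```text
time_s: 21.63
position: [0.5842, 0.0751, 0.0897]
ee_rot: [-3.137, -0.147, -0.007]
ft_force: [-0.2, -0.8, -0.8]
grip_width: 0.0217
gripper_force: 0.0
```

Run:
```python
from h import *
go(.5918,.078,.0645,5.3);go(.5918,.078,.0575,5.3)
```

```text
yaw 5.36 pos [0.5842 0.0751 0.0897] go [ 0.0154 -0.0044  0.0504  0.0003] rows 1
yaw 5.36 pos [0.5842 0.0751 0.0897] go [ 0.0153 -0.0043  0.0644  0.0003] rows 1
```

Emit:
send_rows:
  steps:
    - [[1,0.015,-0.004,0,0],[1,0.015,-0.004,0,0],[1,0.015,-0.004,0,0],[1,0.015,-0.004,0.02,0],[1,0.015,-0.004,0.04,0],[1,0.015,-0.004,0.05,0],[1,0.015,-0.004,0.055,0],[1,0.015,-0.004,0.06,0],[1,0.015,-0.004,0.065,0],[1,0.015,-0.004,0.067,0]]

```text
time_s: 22.47
position: [0.59, 0.0764, 0.058]
ee_rot: [3.136, 0.147, -0.002]
ft_force: [-12.5, 1.3, 28.2]
grip_width: 0.0001
gripper_force: 14.4
```

Emit:
send_rows:
  steps:
    - [[1,0,0,0,0],[1,0,0,0,0],[1,0,0,-0.02,0],[1,0,0,-0.06,0],[1,0,0,-0.12,0],[1,0,0,-0.2,0],[0,0,0,-0.28,0],[-1,0,0,-0.34,0],[-1,0,0,-0.34,0],[-1,0,0,-0.34,0],[-1,0,0,-0.34,0],[-1,0,0,-0.34,0]]

```text
time_s: 23.47
position: [0.5895, 0.0762, 0.222]
ee_rot: [3.137, 0.144, -0.006]
ft_force: [0.6, -0.6, -1.5]
grip_width: 0.0324
gripper_force: 0.0
```

Run:
```python
from h import *
go(*dm(-.07,0),.23,5.3)
im=imaging.capture("side");cv2.imwrite("pics/side3.png",im)
cv2.imwrite("pics/side3c.png",cv2.resize(im[110:310,270:430],None,fx=3,fy=3,interpolation=cv2.INTER_CUBIC))
c=cam("side");print(plane(c,[(301.5,137)],.009))
```

```text
yaw 5.26 pos [0.5895 0.0762 0.222 ] go [-2.393e-01 -2.900e-03 -1.510e-02 -2.000e-04] rows 3
[[ 0.59481003 -0.45789747  0.009     ]]
```

View pics/side3c.png

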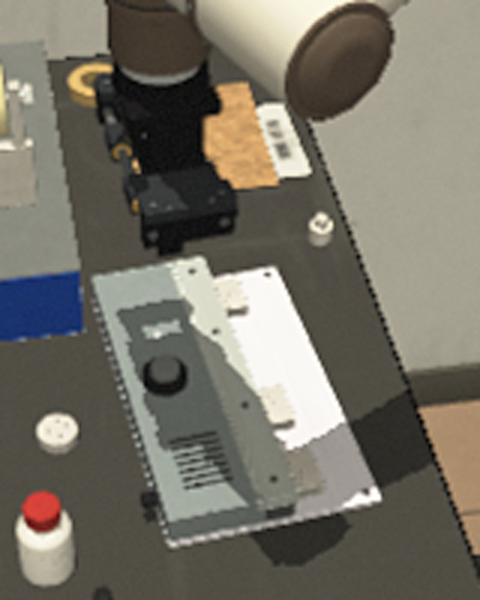

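Button up and blocks still in the bays. Now drawing them out, A first.

Run:
```python
from h import *
go(*dm(-.046,-.119),.10,5.3);print(dm(-.046,-.119))
```

```text
yaw 5.26 pos [0.5897 0.0762 0.2219] go [-1.903e-01  2.347e-01  2.449e-01 -2.000e-04] rows 5
[ 0.50518876 -0.04954029]
```

Emit:
send_rows:
  steps:
    - [[-1,-0.04,0.05,0,0],[-1,-0.08,0.1,0.02,0],[-1,-0.12,0.15,0.06,0],[-1,-0.16,0.2,0.12,0],[-1,-0.19,0.235,0.18,0],[-1,-0.19,0.235,0.24,0],[-1,-0.19,0.235,0.245,0],[-1,-0.19,0.235,0.245,0],[-1,-0.19,0.235,0.245,0]]

```text
time_s: 24.27
position: [0.5083, -0.0488, 0.1023]
ee_rot: [3.138, 0.146, 0.002]
ft_force: [0.2, -0.3, -0.2]
grip_width: 0.0855
gripper_force: 0.0
```

Run:
```python
from h import *
o,im=snap("w7");go(*dm(-.046,-.119),.0135,5.3)
c=cam("wrist",o);K=proj(c,np.r_[dm(-.045,-.119),.023][None]);print(K)
```

```text
yaw 5.35 pos [ 0.5087 -0.0485  0.103 ] go [-0.0078  0.0013  0.1789  0.0003] rows 3
[[323.90072992 209.91767016]]
```

View pics/w7.png

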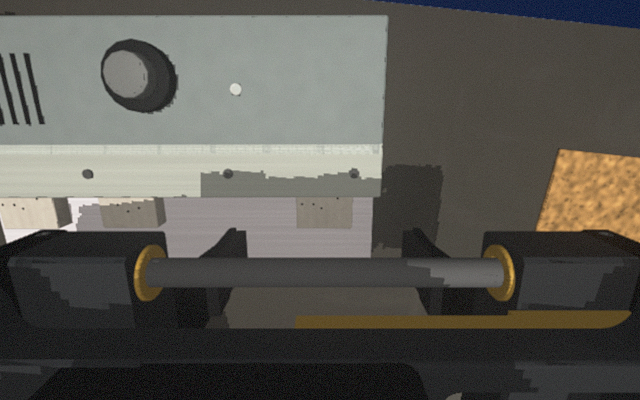

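Block A is centred at col 324, under the grasp. Descending.

Emit:
send_rows:
  steps:
    - [[-1,-0.007,0,0.04,0],[-1,-0.007,0,0.08,0],[-1,-0.007,0,0.12,0],[-1,-0.007,0,0.155,0],[-0.4,-0.007,0,0.175,0],[0,-0.007,0,0.178,0],[1,-0.007,0,0.178,0],[1,-0.007,0,0.178,0],[1,-0.007,0,0.178,0],[1,-0.007,0,0.178,0],[1,-0.007,0,0.178,0],[1,-0.007,0,0.178,0]]
  grip_force: 50

```text
time_s: 25.32
position: [0.5037, -0.0494, 0.0132]
ee_rot: [-3.138, -0.145, -0.002]
ft_force: [-0.4, 0.5, 3.0]
grip_width: 0.0445
gripper_force: 50.0
```

Emit:
send_rows:
  steps:
    - [[1,0,0,0,0],[1,0,0,0,0],[1,-0.02,0,-0.001,0],[1,-0.05,0,-0.001,0],[1,-0.08,0,-0.001,0],[1,-0.11,0,-0.001,0],[1,-0.11,0,-0.04,0],[1,-0.11,0,-0.1,0],[1,-0.11,0,-0.13,0],[1,-0.11,0,-0.13,0],[1,-0.11,0,-0.13,0]]

```text
time_s: 26.23
position: [0.4472, -0.0546, 0.0771]
ee_rot: [-3.138, -0.143, 0.001]
ft_force: [-0.8, 0.0, -3.6]
grip_width: 0.0442
gripper_force: 50.0
```

```bash
cat >> h.py <<'E'
MO=np.array([.490,-.334]);MY=-1.5
def mt(x,y):
    a=np.radians(MY);return MO+np.array([x*np.cos(a)-y*np.sin(a),x*np.sin(a)+y*np.cos(a)])
E
python3 - <<'E'
from h import *
print(mt(-.037-.015,-.045));go(*mt(-.037-.015,-.045),.08,MY)
E
```

```text
[ 0.43683986 -0.37762338]
yaw 5.22 pos [ 0.4472 -0.0546  0.0771] go [-0.0795  0.6415 -0.0062  0.0373] rows 8
```

Emit:
send_rows:
  steps:
    - [[1,-0.01,0.08,-0.006,0.01],[1,-0.02,0.16,-0.006,0.02],[1,-0.03,0.24,-0.006,0.03],[1,-0.04,0.32,-0.006,0.037],[1,-0.05,0.4,-0.006,0.037],[1,-0.06,0.48,-0.006,0.037],[1,-0.07,0.56,-0.006,0.037],[1,-0.08,0.62,-0.006,0.037],[1,-0.08,0.6415,-0.006,0.037],[1,-0.08,0.6415,-0.006,0.037],[1,-0.08,0.6415,-0.006,0.037]]

```text
time_s: 27.15
position: [0.4362, -0.3769, 0.0777]
ee_rot: [-3.138, 0.041, 0.008]
ft_force: [-0.5, 0.6, -4.1]
grip_width: 0.0443
gripper_force: 50.0
```

Run:
```python
from h import *
go(*mt(-.037-.015,-.045),.0105,MY)
```

```text
yaw -1.51 pos [ 0.4362 -0.3769  0.0777] go [ 2.000e-03  1.900e-03  1.344e-01 -1.000e-04] rows 2
```

Emit:
send_rows:
  steps:
    - [[1,0,0,0.05,0],[1,0,0,0.1,0],[1,0,0,0.125,0],[1,0,0,0.134,0],[1,0,0,0.135,0],[1,0,0,0.135,0],[-0.4,0,0,0.135,0],[-0.4,0,0,0.135,0],[-0.4,0,0,0.135,0],[-0.4,0,0,0.135,0],[-0.4,0,0,0.135,0]]

```text
time_s: 28.07
position: [0.4387, -0.378, 0.014]
ee_rot: [3.14, -0.038, 0.003]
ft_force: [0.3, 0.2, -0.1]
grip_width: 0.06
gripper_force: 0.0
```

Emit:
send_rows:
  steps:
    - [[-0.4,0,0,-0.03,0],[-0.4,0,0,-0.1,0],[-1,0,0,-0.18,0],[-1,0,0,-0.24,0],[-1,0,0,-0.24,0],[-1,0,0,-0.24,0]]

```text
time_s: 28.57
position: [0.4394, -0.3782, 0.1357]
ee_rot: [3.139, -0.038, 0.008]
ft_force: [-0.9, 0.5, 0.2]
grip_width: 0.08
gripper_force: 0.0
```

Run:
```python
from h import *
o,im=snap("w8");c=cam("wrist",o)
hsv=cv2.cvtColor(im,cv2.COLOR_BGR2HSV);H,S,V=hsv.transpose(2,0,1)
print(proj(c,[[*mt(-.037,-.045),.019]]),proj(c,[[*mt(x,y),.004] for x,y in((-.08,-.1),(.08,-.1),(.08,.1),(-.08,.1))]))
go(*dm(-.046,.04),.10,5.3)
```

```text
[[322.73822386 182.85109542]] [[378.55614663 222.62959826]
 [387.32300182  45.27049677]
 [152.9862543   44.45483515]
 [175.11183402 222.27734465]]
yaw -1.42 pos [ 0.4381 -0.3775  0.1337] go [ 0.0806 -0.9749  0.0673 -0.0373] rows 12
```

View pics/w8.png

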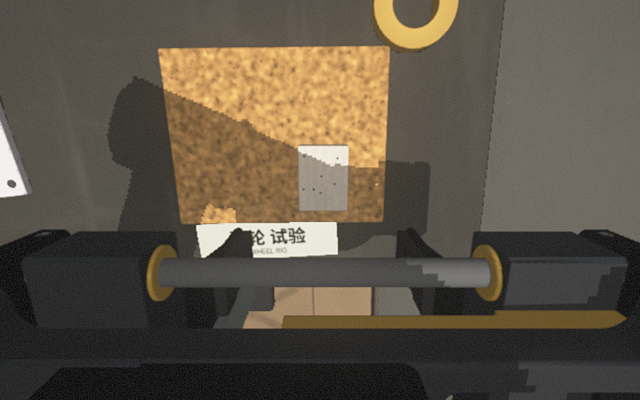

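Block A lies flat on the mat at (323,178), as planned. Next is B.

Emit:
send_rows:
  steps:
    - [[-1,0.005,-0.08,0,-0.01],[-1,0.01,-0.16,0,-0.02],[-1,0.02,-0.24,0,-0.03],[-1,0.03,-0.32,0,-0.037],[-1,0.035,-0.4,0,-0.037],[-1,0.04,-0.48,0,-0.037],[-0.7,0.05,-0.56,0,-0.037],[-0.4,0.055,-0.64,0.01,-0.037],[-0.4,0.06,-0.72,0.02,-0.037],[-0.4,0.07,-0.8,0.04,-0.037],[-0.4,0.08,-0.88,0.06,-0.037],[-0.4,0.081,-0.955,0.067,-0.037]]

```text
time_s: 29.62
position: [0.4888, 0.1002, 0.0968]
ee_rot: [3.136, 0.144, -0.007]
ft_force: [0.6, -0.0, 0.6]
grip_width: 0.0624
gripper_force: 0.0
```

Emit:
send_rows:
  steps:
    - [[-0.4,0,-0.02,0,0],[-0.4,0,-0.02,0,0],[-0.4,0,-0.02,0,0],[-0.4,0,-0.02,0,0]]

```text
time_s: 29.95
position: [0.4885, 0.1076, 0.0988]
ee_rot: [3.137, 0.143, -0.003]
ft_force: [0.4, -0.2, 0.1]
grip_width: 0.0613
gripper_force: 0.0
```

Run:
```python
from h import *
o,im=snap("w9");go(*dm(-.046,.04),.0135,5.3);c=cam("wrist",o)
g=cv2.cvtColor(im,cv2.COLOR_BGR2GRAY).astype(float)
for y in(.04,.12):
    p=proj(c,[[*dm(-.035,y),.023],[*dm(-.035,y-.0225),.023],[*dm(-.035,y+.0225),.023],[*dm(-.06,y),.023]]).round(0);print(p)
cv2.imwrite("pics/w9c.png",cv2.resize(im[150:270,120:520],None,fx=2,fy=2))
```

```text
yaw 5.18 pos [0.4888 0.1074 0.0991] go [ 0.0039 -0.0025  0.1712 -0.0007] rows 3
[[322. 192.]
 [351. 192.]
 [293. 192.]
 [322. 223.]]
[[219. 192.]
 [248. 192.]
 [190. 192.]
 [222. 223.]]
```

View pics/w9c.png

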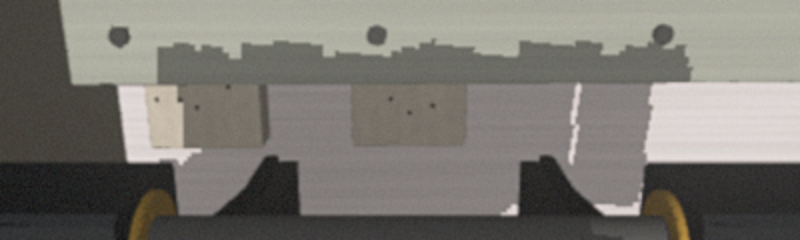

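Blocks B (col 296–353) and C (col 194–253) are where expected. The left finger has room between them, so I'm descending.

Emit:
send_rows:
  steps:
    - [[-0.4,0.003,0,0.04,0],[-0.4,0.003,0,0.08,0],[-0.4,0.003,0,0.12,0],[-0.4,0.003,0,0.155,0],[-0.4,0.003,0,0.168,0],[0,0.003,0,0.17,0],[1,0.003,0,0.171,0],[1,0.003,0,0.171,0],[1,0.003,0,0.171,0],[1,0.003,0,0.171,0],[1,0.003,0,0.171,0]]

```text
time_s: 30.92
position: [0.4913, 0.1088, 0.015]
ee_rot: [-3.138, -0.145, -0.002]
ft_force: [-0.3, -2.3, 3.4]
grip_width: 0.044
gripper_force: 50.0
```

Emit:
send_rows:
  steps:
    - [[1,0,0,0,0],[1,0,0,0,0],[1,-0.02,0,-0.001,0],[1,-0.05,0,-0.001,0],[1,-0.08,0,-0.001,0],[1,-0.11,0,-0.001,0],[1,-0.11,0,-0.04,0],[1,-0.11,0,-0.1,0],[1,-0.11,0,-0.13,0],[1,-0.11,0,-0.13,0],[1,-0.11,0,-0.13,0]]

```text
time_s: 31.83
position: [0.4353, 0.104, 0.079]
ee_rot: [-3.137, -0.144, -0.0]
ft_force: [-0.3, -0.9, -3.9]
grip_width: 0.0442
gripper_force: 50.0
```

Run:
```python
from h import *
go(*mt(.037-.015,.045),.08,MY);print(mt(.022,.045))
```

```text
yaw 5.25 pos [0.4353 0.104  0.079 ] go [ 0.083   0.7981 -0.0029  0.0375] rows 10
[ 0.51317042 -0.28959131]
```

Emit:
send_rows:
  steps:
    - [[1,0,0.08,-0.01,0.01],[1,0,0.16,-0.01,0.02],[1,0,0.24,-0.01,0.03],[1,0.01,0.32,-0.01,0.0375],[1,0.02,0.4,-0.01,0.0375],[1,0.035,0.48,-0.01,0.0375],[1,0.05,0.56,-0.01,0.0375],[1,0.065,0.64,-0.01,0.0375],[1,0.08,0.72,-0.01,0.0375],[1,0.083,0.78,-0.005,0.0375],[1,0.083,0.798,-0.003,0.0375],[1,0.083,0.798,-0.003,0.0375]]

```text
time_s: 32.83
position: [0.5121, -0.2912, 0.077]
ee_rot: [-3.139, 0.047, 0.008]
ft_force: [0.7, -0.4, -2.8]
grip_width: 0.0443
gripper_force: 50.0
```

Emit:
send_rows:
  steps:
    - [[1,0,0,0.02,0],[1,0,0,0.04,0],[1,0,0,0.06,0],[1,0,0,0.06,0],[1,0,0,0.06,0]]

```text
time_s: 33.25
position: [0.5133, -0.2884, 0.0493]
ee_rot: [-3.141, 0.038, 0.004]
ft_force: [0.3, -0.6, -2.5]
grip_width: 0.0444
gripper_force: 50.0
```

Run:
```python
from h import *
go(*mt(.022,.045),.0122,MY)
```

```text
yaw -1.39 pos [ 0.5133 -0.2884  0.0493] go [-0.      0.0024  0.0742  0.0006] rows 1
```

Emit:
send_rows:
  steps:
    - [[1,0,0,0.03,0],[1,0,0,0.06,0],[1,0,0,0.072,0],[1,0,0,0.075,0],[1,0,0,0.075,0],[-0.4,0,0,0.075,0],[-0.4,0,0,0.075,0],[-0.4,0,0,0.075,0],[-0.4,0,0,0.075,0],[-0.4,0,0,0.075,0]]

```text
time_s: 34.08
position: [0.5146, -0.2899, 0.0138]
ee_rot: [3.141, -0.04, 0.002]
ft_force: [-0.2, -0.4, -0.1]
grip_width: 0.0603
gripper_force: 0.0
```

Emit:
send_rows:
  steps:
    - [[-0.4,0,0,-0.03,0],[-0.4,0,0,-0.1,0],[-1,0,0,-0.18,0],[-1,0,0,-0.2,0],[-1,0,0,-0.2,0],[-1,0,0,-0.2,0]]

```text
time_s: 34.58
position: [0.5143, -0.2897, 0.114]
ee_rot: [3.141, -0.041, 0.003]
ft_force: [-0.2, -0.1, -1.4]
grip_width: 0.0801
gripper_force: 0.0
```

Run:
```python
from h import *
o,im=snap("w10");c=cam("wrist",o)
g=im.max(2);S=cv2.cvtColor(im,cv2.COLOR_BGR2HSV)[:,:,1]
m=((S<60)&(g>90)).astype(np.uint8);m[235:]=0;k,l,s,ce=cv2.connectedComponentsWithStats(m)
for i in range(1,k):
    if 600<s[i,4]<8000:
        ys,xs=np.where(l==i);print(ce[i],s[i,4],rect(plane(c,np.c_[xs,ys],.019)))
go(*dm(-.046,.12),.10,5.3)
```

```text
[524.90810811  96.48540541] 925 [ 595.6 -448.1   28.7   25.    33.8]
[324.18306878 182.66190476] 3780 [ 530.  -290.6   59.6   44.6   -1.4]
yaw -1.51 pos [ 0.5134 -0.2894  0.1126] go [-0.0857 -0.9538  0.0259 -0.0378] rows 12
```

B is flat on the mat at (0.530, −0.291). Now C.

Emit:
send_rows:
  steps:
    - [[-1,-0.02,-0.08,-0.03,-0.01],[-1,-0.04,-0.16,-0.03,-0.02],[-1,-0.06,-0.24,-0.03,-0.03],[-1,-0.075,-0.32,-0.03,-0.038],[-1,-0.08,-0.4,-0.03,-0.038],[-1,-0.085,-0.48,-0.03,-0.038],[-1,-0.085,-0.56,-0.03,-0.038],[-0.7,-0.085,-0.64,-0.03,-0.038],[-0.4,-0.085,-0.72,-0.02,-0.038],[-0.4,-0.085,-0.8,0,-0.038],[-0.4,-0.085,-0.88,0.02,-0.038],[-0.4,-0.085,-0.945,0.026,-0.038]]

```text
time_s: 35.63
position: [0.4818, 0.1853, 0.0971]
ee_rot: [3.135, 0.148, -0.007]
ft_force: [0.4, -0.3, 0.0]
grip_width: 0.0638
gripper_force: 0.0
```

Emit:
send_rows:
  steps:
    - [[-0.4,0,-0.008,0,0],[-0.4,0,-0.008,0,0],[-0.4,0,-0.008,0,0],[-0.4,0,-0.008,0,0]]

```text
time_s: 35.97
position: [0.4828, 0.1864, 0.0994]
ee_rot: [3.137, 0.145, -0.003]
ft_force: [-0.3, -0.5, 0.4]
grip_width: 0.0613
gripper_force: 0.0
```

Run:
```python
from h import *
o,im=snap("w11");go(*dm(-.046,.12),.0135,5.3);c=cam("wrist",o)
print(proj(c,[[*dm(-.035,.12),.023],[*dm(-.035,.12-.0225),.023],[*dm(-.035,.12+.0225),.023],[*dm(-.06,.12),.023]]).round(0))
cv2.imwrite("pics/w11c.png",cv2.resize(im[150:270,120:520],None,fx=2,fy=2))
```

```text
yaw 5.26 pos [0.483  0.1863 0.0997] go [ 0.0008 -0.0045  0.1723 -0.0002] rows 3
[[321. 194.]
 [350. 194.]
 [292. 194.]
 [321. 224.]]
```

View pics/w11c.png

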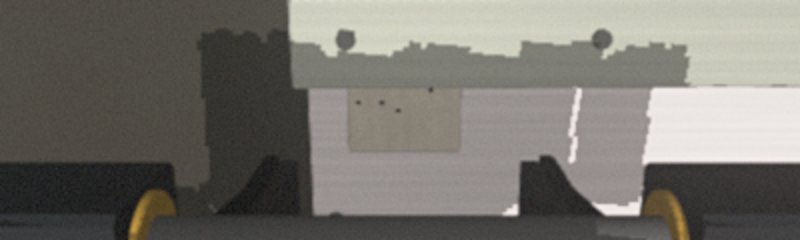

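C is at cols 294–351 (centre 322), aligned with the grasp. Descending.

Emit:
send_rows:
  steps:
    - [[-0.4,0,-0.002,0.04,0],[-0.4,0,-0.002,0.08,0],[-0.4,0,-0.002,0.12,0],[-0.4,0,-0.002,0.155,0],[-0.4,0,-0.002,0.168,0],[0,0,-0.002,0.172,0],[1,0,-0.002,0.172,0],[1,0,-0.002,0.172,0],[1,0,-0.002,0.172,0],[1,0,-0.002,0.172,0],[1,0,-0.002,0.172,0]]

```text
time_s: 36.93
position: [0.484, 0.1889, 0.0151]
ee_rot: [-3.137, -0.147, -0.003]
ft_force: [1.0, -2.4, 3.3]
grip_width: 0.0442
gripper_force: 50.0
```

Emit:
send_rows:
  steps:
    - [[1,0,0,0,0],[1,0,0,0,0],[1,-0.02,0,-0.001,0],[1,-0.05,0,-0.001,0],[1,-0.08,0,-0.001,0],[1,-0.11,0,-0.001,0],[1,-0.11,0,-0.04,0],[1,-0.11,0,-0.1,0],[1,-0.11,0,-0.13,0],[1,-0.11,0,-0.13,0],[1,-0.11,0,-0.13,0]]

```text
time_s: 37.85
position: [0.4276, 0.1836, 0.0789]
ee_rot: [-3.137, -0.146, 0.001]
ft_force: [0.1, -0.2, -3.3]
grip_width: 0.0441
gripper_force: 50.0
```

Run:
```python
from h import *
go(*mt(-.037-.015,.045),.085,MY);print(mt(-.052,.045))
```

```text
yaw 5.34 pos [0.4276 0.1836 0.0789] go [-0.0646  0.9405 -0.0131  0.038 ] rows 12
[ 0.43919578 -0.28765422]
```

Emit:
send_rows:
  steps:
    - [[1,0,0.08,-0.012,0.01],[1,0,0.16,-0.012,0.02],[1,0,0.24,-0.012,0.03],[1,-0.01,0.32,-0.012,0.038],[1,-0.02,0.4,-0.012,0.038],[1,-0.03,0.48,-0.012,0.038],[1,-0.035,0.56,-0.012,0.038],[1,-0.04,0.64,-0.012,0.038],[1,-0.05,0.72,-0.012,0.038],[1,-0.06,0.8,-0.012,0.038],[1,-0.064,0.88,-0.012,0.038],[1,-0.064,0.94,-0.012,0.038]]

```text
time_s: 38.85
position: [0.4383, -0.2894, 0.0825]
ee_rot: [-3.139, 0.045, 0.007]
ft_force: [0.9, 0.7, -2.4]
grip_width: 0.044
gripper_force: 50.0
```

Emit:
send_rows:
  steps:
    - [[1,0,0,0.02,0],[1,0,0,0.04,0],[1,0,0,0.06,0],[1,0,0,0.06,0],[1,0,0,0.06,0]]

```text
time_s: 39.27
position: [0.4394, -0.2859, 0.0535]
ee_rot: [-3.14, 0.038, 0.006]
ft_force: [0.5, 0.2, -3.5]
grip_width: 0.0443
gripper_force: 50.0
```

Run:
```python
from h import *
go(*mt(-.052,.045),.0117,MY)
im=imaging.capture("scene");cv2.imwrite("pics/scene4.png",im)
```

```text
yaw -1.39 pos [ 0.4394 -0.2859  0.0535] go [-0.      0.0036  0.0836  0.0006] rows 2
```

Emit:
send_rows:
  steps:
    - [[1,0,0.002,0.03,0],[1,0,0.002,0.06,0],[1,0,0.002,0.078,0],[1,0,0.002,0.084,0],[1,0,0.002,0.084,0],[-0.4,0,0.002,0.084,0],[-0.4,0,0.002,0.084,0],[-0.4,0,0.002,0.084,0],[-0.4,0,0.002,0.084,0],[-0.4,0,0.002,0.084,0]]

```text
time_s: 40.15
position: [0.4411, -0.2886, 0.0138]
ee_rot: [3.141, -0.041, 0.002]
ft_force: [-1.3, -0.0, 0.2]
grip_width: 0.0601
gripper_force: 0.0
```

Emit:
send_rows:
  steps:
    - [[-0.4,0,0,-0.03,0],[-0.4,0,0,-0.1,0],[-1,0,0,-0.18,0],[-1,0,0,-0.26,0],[-1,0,0,-0.34,0],[-1,0,0,-0.34,0],[-1,0,0,-0.34,0],[-1,0,0,-0.34,0]]

```text
time_s: 40.82
position: [0.44, -0.288, 0.1829]
ee_rot: [-3.141, 0.041, -0.0]
ft_force: [-0.2, -0.7, -0.2]
grip_width: 0.0854
gripper_force: 0.0
```

Run:
```python
from h import *
o,im=snap("w12");c=cam("wrist",o)
for n,p in(("A",(.4527,-.3780)),("B",(.530,-.2906)),("C",(.4535,-.288))):print(n,proj(c,[[*p,.019]]).round(0))
s=imaging.capture("side");cv2.imwrite("pics/side5.png",s)
v=np.zeros((400,790,3),np.uint8);v[:,:450]=im[:,100:550];v[:,450:]=cv2.resize(s[115:315,270:440],(340,400));cv2.imwrite("pics/v12.png",v)
```

```text
A [[410. 170.]]
B [[324.  95.]]
C [[323. 172.]]
```

View pics/v12.png

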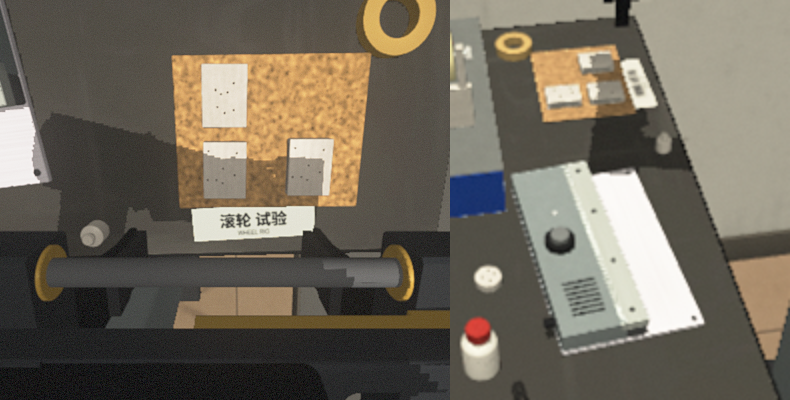

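All three blocks lie flat and separate on the mat, at crop (224,95), (224,170) and (310,167). The button is up and the bystanders are in place. Handing in.

Run:
```python
from cell import sign_off
print(sign_off())
```

```text
the job is handed in; nothing more can be done
None
```

The job is handed in: all three blocks were slid home, the start button was pressed and released, and the blocks now lie flat and separate on the mat; no verdict came back at hand-in.

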